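# Sort the bonding fasteners and clear the feed chute

### The job

Sort the four steel bonding fasteners on the lay-up bench into the trays that match their base plates: both round ones in the round tray, the square one in the square tray and the strip one in the long narrow tray, each left standing upright with its base flat on the tray floor. One of the round ones is jammed under the lips at the low end of the sloping feed chute: slide it back up the chute until it is clear of the lips, then lift it out. Do not knock over the amber jar.

Things in the scene. Friction and masses are not known exactly. Their poses are not given: they have to be found in the camera images.
- round_loose_mid (a point): Loose fastener with a round base plate (diameter 40 mm, 6 mm thick) with a plain upright sleeve (diameter 14 mm) rising from its middle, 56 mm tall in all, 80 g, dark steel, standing upright at the start, on the bench. The point is on the sleeve's axis, 28 mm above the underside, z along the sleeve away from the base plate.
- round_jammed_mid (a point): A like round fastener (base diameter 40 mm, 6 mm thick, sleeve 14 mm, 56 mm tall) in the chute: base flat on the sloping floor against the low stop, under the lips; the sleeve leans 12 degrees with the chute and stands up between the lips. Point: on the sleeve axis 28 mm above the underside, z along the sleeve. Only friction holds it; it can be gripped by the sleeve and slid.
- square_stud_mid (a point): Loose fastener with a square base plate (44 x 44 mm, 6 mm thick) with a plain upright sleeve (diameter 14 mm) rising from its middle, 56 mm tall in all, 80 g, dark steel, standing upright at the start, on the bench. The point is on the sleeve's axis, 28 mm above the underside, z along the sleeve away from the base plate.
- strip_stud_mid (a point): Loose fastener with a narrow strip base plate (70 x 20 mm, 6 mm thick) with a plain upright sleeve (diameter 14 mm) rising from its middle, 56 mm tall in all, 80 g, dark steel, standing upright at the start, on the bench. The point is on the sleeve's axis, 28 mm above the underside, z along the sleeve away from the base plate; x runs along the strip's length.
- round_tray: Round aluminium tray, fixed: inside diameter 130 mm, wall 3 mm, rim 15 mm above the bench, floor 4 mm above the bench. Origin at its centre on the bench. It takes both round fasteners side by side.
- square_tray: Square aluminium tray, fixed: inside 90 x 90 mm, wall 4 mm, rim 15 mm above the bench, floor 4 mm above the bench. Origin at its centre on the bench; x and y along its sides.
- long_tray: Long narrow aluminium tray, fixed: inside 104 mm along its x and 48 mm along its y, wall 4 mm, rim 15 mm above the bench, floor 4 mm above the bench. Origin at its centre on the bench. The strip fits only lengthwise, along x.
- chute: Fixed aluminium channel, 200 mm long, rising 12 degrees towards its +x. Origin under its centre on the bench; floor 34 mm above it there. Inside width 50 mm, walls 17 mm. Slick (friction about 0.4). Over the lowest 50 mm two lips, 14 to 17 mm above the floor, hold a base plate down but leave a 24 mm slot for the sleeve. Both ends shut. The jammed part comes clear after 50 mm up the slope.
- jar: Amber jar with a lid, diameter 68 mm, 75 mm high, loose, standing on the bench beside the work. Origin at the centre of its underside. Not to be knocked over.

How it is judged:
By the outcome, as a careful person would: the job done as asked, in the order asked, and still so for the second after the job is handed in, with the robot touching nothing.
It also fails if it takes over 90 s, if anything falls off the work surface, if the arm or the gripper's body presses on something with over 40 N, if the wrist force passes 120 N, or if a joint passes its speed limit or range.

### The arm

A 6-joint arm with a two-finger parallel gripper is mounted at the origin on the work surface. World frame = base frame: x ahead of the robot, y to its left, z up, the work surface at z = 0. Lengths are in mm, angles in rad, forces in N, time in s.
With the tool pointing down it reaches from about 300 to 875 mm from the base axis. Payload 6.4 kg.
Tool frame: the origin (TCP) lies at the centre of the arm's flange, where the gripper is bolted on; the fingertips stand 173 mm ahead of it and the grasp point (between the pads) lies 155 mm ahead of it; z points along the fingers, y is the direction in which the jaws open and shut (so a half turn about z gives the same grasp; the last joint's range is limited). The gripper opens to 85 mm and grips with 20 to 120 N. Pads are 22 mm wide; open, the fingers measure 114 mm over their backs; the gripper's body (76 mm by 85 mm) begins 54 mm behind the grasp point. The pads swing forward as they close: fully open they stand 13 mm farther back than shut.
Start: joints at [-1.402, 0.181, 1.607, -0, 1.354, -0.206], TCP at [210.517, -535.094, 404.688] pointing down, gripper open.
Joint ranges: [-2.99, 2.99], [-0.89, 2.07], [0.3, 2.58], [-1.14, 4.28], [0, 2.63], [-3.12, 3.12]. Speed limits (rad/s): [2.57, 2.57, 3.01, 3.14, 3.14, 3.14].

### API

Orientations are given as a unit quaternion [w, x, y, z].
In Python, from rig import r gives the robot as it stands.
- The arm moves only by the tool step_arm, never from a script. Its argument "moves" is one flat list of numbers, 5 for each row, row after row: the shift along the tool's x, y, z in mm, then the turn about the tool's z in rad, then the opening, from 0 (shut) to 1 (fully open). A call has exactly 10 rows; each row is the pose to reach, as a shift and turn from the pose measured when the call began, along the tool's axes at that moment; what a row does not reach only later rows make up. A row lasts 1/8 s, in which the tool goes at most 62.5 mm and 10.7 degrees, less where a joint would pass 70% of its speed; a pose out of reach is approached as far as the arm can. A call with a gripper value outside its range is refused whole. The fingers move at their own pace and stop on an object; "force" is the grip in N (left out, the last holds). Time passes only in rows, so rows that repeat a pose let the fingers close, or fill a call up. It gives the time, the measured TCP pose, the force and the opening at its end, in the units of the state.
- r.sense(): the state, without advancing time (a new reading comes with each control period).
- r.snapshot(name): name is "side" or "top" or "wrist"; returns a dict with "frame" (480x640x3 uint8, red, green, blue), "vfov" (degrees; the focal length in pixels is half the picture's height over the tangent of half this angle, whatever the lens; pixels are square), "cx", "cy" (the principal point, pixels), "camera_from_world" (4x4, takes a point from world to camera coordinates). Camera axes: x right, y down, z forward; pixel columns grow to the right and rows downward; lengths in mm; the calibration is good to about 2 mm. A picture is of the moment at which its call begins. There is no depth.
- r.finish_job(): hands the job in, once; it reports no verdict.
The state is a dict: "t": time; "q": joint angles; "qd": joint speeds; "effort": joint torques, N m; "ee_pos": TCP position; "orientation": TCP orientation; "wrist_force": force on the tool from outside, world axes, zero at the start; "moment": the same for the moment, N m; "gripper_width": finger opening in mm.
Only numpy, scipy, OpenCV 4.12 (cv2) and the standard library are available. Lean on these libraries where they do the work, as an engineer would, in place of code of your own. Each camera call takes 0.05 s, during which the arm holds its last target.

## Working session

There is one attempt and no reset: what is moved stays moved. The work goes in short steps, Python scripts to look and compute and a tool call to move; the robot and the scene stay as the last step left them, time stands still between calls to the robot, and variables do not carry over. Pictures are saved under pics/ and viewed, and the job is handed in when it is done.

Besides the shell and the picture viewer there is one more tool, called by a JSON object that holds its "fn" and its "kwargs", one argument or row to a line. step_arm: Moves the arm, as the interface text tells. Its arguments: {"type":"object","properties":{"moves":{"type":"array"},"force":{"type":"number"}},"required":["moves"]}

```bash
mkdir -p pics; ls
cat > h.py <<'E'
import numpy as np, cv2
from rig import r
def snap(n,f):
    s=r.snapshot(n); cv2.imwrite('pics/'+f+'.png',cv2.cvtColor(s['frame'],cv2.COLOR_RGB2BGR))
    np.savez('pics/'+f+'.npz',**{k:s[k] for k in s}); return s
def load(f): return dict(np.load('pics/'+f+'.npz'))
def K(s):
    f=240/np.tan(np.radians(float(s['vfov']))/2); return np.array([[f,0,float(s['cx'])],[0,f,float(s['cy'])],[0,0,1]])
def proj(s,P):
    P=np.atleast_2d(P); T=s['camera_from_world']; c=P@T[:3,:3].T+T[:3,3]; u=c@K(s).T; return u[:,:2]/u[:,2:]
def ray(s,uv,z):
    T=s['camera_from_world']; R=T[:3,:3]; o=-R.T@T[:3,3]; d=R.T@np.linalg.inv(K(s))@np.array([uv[0],uv[1],1.]); return o+d*(z-o[2])/d[2]
def crop(f,x0,y0,x1,y1,k,out):
    im=cv2.imread('pics/'+f+'.png')[y0:y1,x0:x1]; cv2.imwrite('pics/'+out+'.png',cv2.resize(im,None,fx=k,fy=k,interpolation=cv2.INTER_CUBIC))
E
python3 - <<'E'
from h import *
for n in ['top','side','wrist']:
    s=snap(n,n+'0'); print(n,s['vfov'],s['cx'],s['cy']); print(np.round(s['camera_from_world'],3))
print(r.sense())
E
```

```text
pics
top 48.1183528007846 325.8654959102028 230.44630134132157
[[ 2.800000e-02 -9.990000e-01  1.800000e-02 -5.124600e+01]
 [-9.940000e-01 -2.900000e-02 -1.050000e-01  5.358590e+02]
 [ 1.060000e-01 -1.500000e-02 -9.940000e-01  1.024936e+03]
 [ 0.000000e+00  0.000000e+00  0.000000e+00  1.000000e+00]]
side 56.789624496936476 316.44838716425016 239.58423544116044
[[-9.36000e-01 -3.50000e-01  2.40000e-02  4.90125e+02]
 [-2.22000e-01  5.37000e-01 -8.14000e-01  2.05721e+02]
 [ 2.72000e-01 -7.67000e-01 -5.81000e-01  8.10989e+02]
 [ 0.00000e+00  0.00000e+00  0.00000e+00  1.00000e+00]]
wrist 70.15705447857542 316.68399232028474 239.924595774549
[[ 3.66000e-01 -9.31000e-01 -1.00000e-03 -5.72827e+02]
 [-8.97000e-01 -3.53000e-01  2.66000e-01 -3.34430e+01]
 [-2.48000e-01 -9.70000e-02 -9.64000e-01  3.79298e+02]
 [ 0.00000e+00  0.00000e+00  0.00000e+00  1.00000e+00]]
{'t': 0.15, 'q': array([-1.40232961e+00,  1.81398711e-01,  1.60773424e+00, -1.05880563e-05,
        1.35379442e+00, -2.06301193e-01]), 'qd': array([ 0.00198917, -0.00130282, -0.00379928,  0.00070968,  0.0007005 ,
        0.00084705]), 'effort': array([ 6.91504392e-04, -4.45266902e+01, -3.51693928e+01, -2.55387067e-04,
        5.91451011e-03, -1.33183627e-05]), 'ee_pos': array([ 210.46670124, -534.90852048,  403.99632544]), 'orientation': array([-6.67335621e-04,  9.82494506e-01,  1.86290367e-01,  7.45562021e-06]), 'wrist_force': array([-0.11628586, -0.42978498,  0.17566532]), 'moment': array([-0.03380018, -0.03362285,  0.01429833]), 'gripper_width': 85.45065478264823}
```

View pics/top0.png

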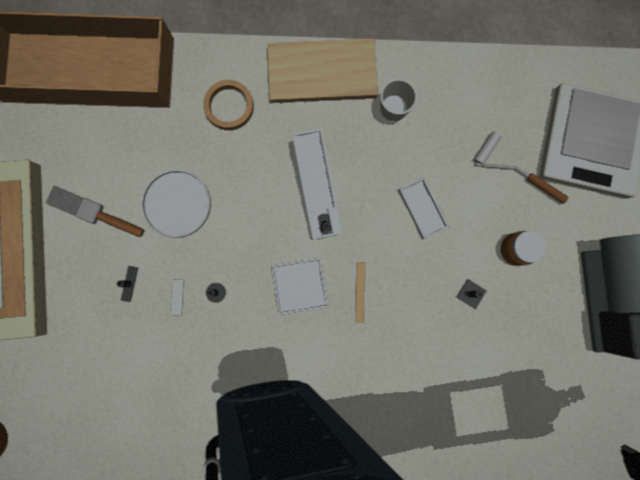

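View pics/side0.png

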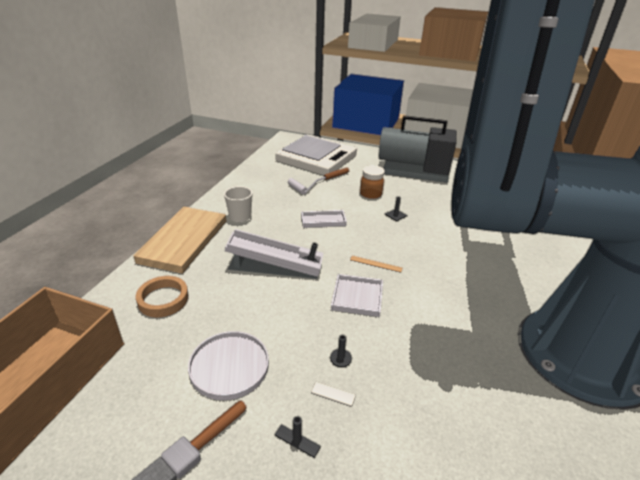

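View pics/wrist0.png

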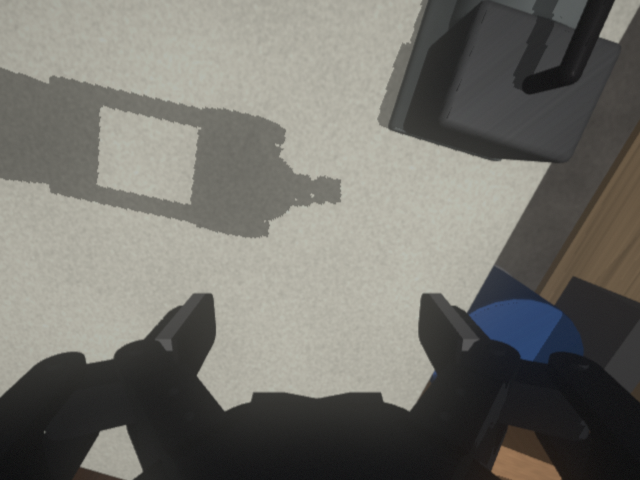

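The top view shows the strip at (129,284), the loose round at (216,293), the square at (471,294), and the jar at (523,248). The chute runs from its high end at (307,133) to its low end at (325,238), with the jammed sleeve at (325,222). I'll enlarge these.

```bash
python3 - <<'E'
from h import *
def lab(f,x0,y0,x1,y1,k,out):
    im=cv2.imread('pics/'+f+'.png')[y0:y1,x0:x1]; im=cv2.resize(im,None,fx=k,fy=k,interpolation=cv2.INTER_CUBIC)
    im=cv2.convertScaleAbs(im,alpha=1.3,beta=20)
    for x in range((x0//10+1)*10,x1,10):
        cv2.line(im,((x-x0)*k,0),((x-x0)*k,6),(0,0,255),1); cv2.putText(im,str(x),((x-x0)*k-10,16),0,.35,(0,0,255),1)
    for y in range((y0//10+1)*10,y1,10):
        cv2.line(im,(0,(y-y0)*k),(6,(y-y0)*k),(0,0,255),1); cv2.putText(im,str(y),(8,(y-y0)*k+4),0,.35,(0,0,255),1)
    cv2.imwrite('pics/'+out+'.png',im)
lab('top0',100,250,240,330,5,'c1')
lab('top0',430,220,560,320,6,'c2')
lab('top0',280,120,350,250,4,'c3')
lab('top0',260,250,340,320,7,'c4')
lab('top0',390,170,460,245,7,'c5')
lab('top0',130,160,220,245,7,'c6')
a=cv2.imread('pics/c3.png');b=cv2.imread('pics/c5.png')
h=max(a.shape[0],b.shape[0]);c=np.zeros((h,a.shape[1]+b.shape[1],3),np.uint8);c[:a.shape[0],:a.shape[1]]=a;c[:b.shape[0],a.shape[1]:]=b
cv2.imwrite('pics/c35.png',c)
E
grep -q "def lab" h.py || cat >> h.py <<'E'
def lab(f,x0,y0,x1,y1,k,out,st=10):
    im=cv2.imread('pics/'+f+'.png')[y0:y1,x0:x1]; im=cv2.resize(im,None,fx=k,fy=k,interpolation=cv2.INTER_CUBIC)
    im=cv2.convertScaleAbs(im,alpha=1.3,beta=20)
    for x in range((x0//st+1)*st,x1,st):
        cv2.line(im,((x-x0)*k,0),((x-x0)*k,6),(0,0,255),1); cv2.putText(im,str(x),((x-x0)*k-10,16),0,.35,(0,0,255),1)
    for y in range((y0//st+1)*st,y1,st):
        cv2.line(im,(0,(y-y0)*k),(6,(y-y0)*k),(0,0,255),1); cv2.putText(im,str(y),(8,(y-y0)*k+4),0,.35,(0,0,255),1)
    cv2.imwrite('pics/'+out+'.png',im)
E
```

```text
(no output)
```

View pics/c1.png

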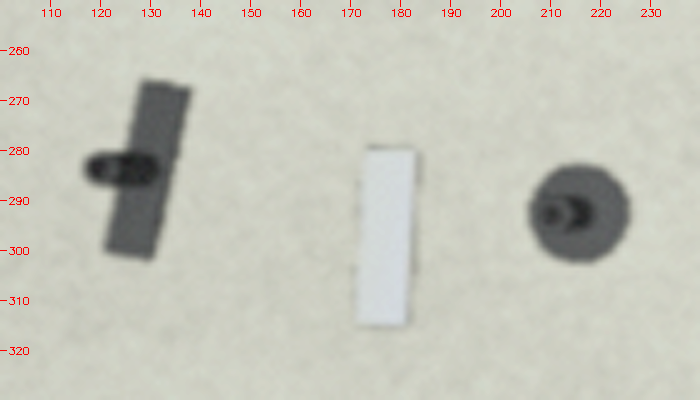

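View pics/c2.png

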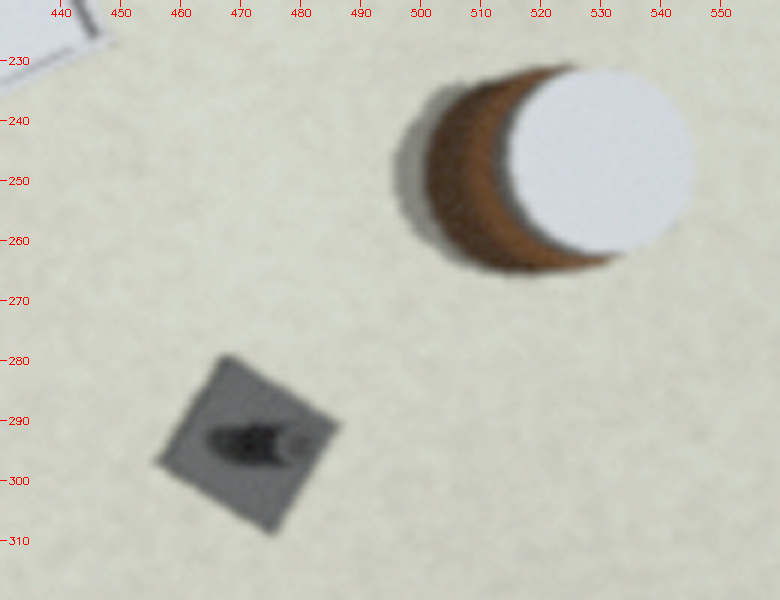

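View pics/c35.png

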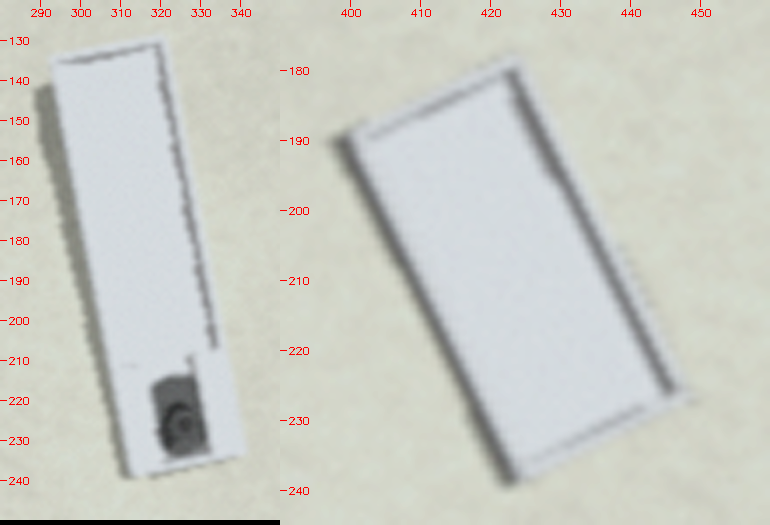

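View pics/c4.png

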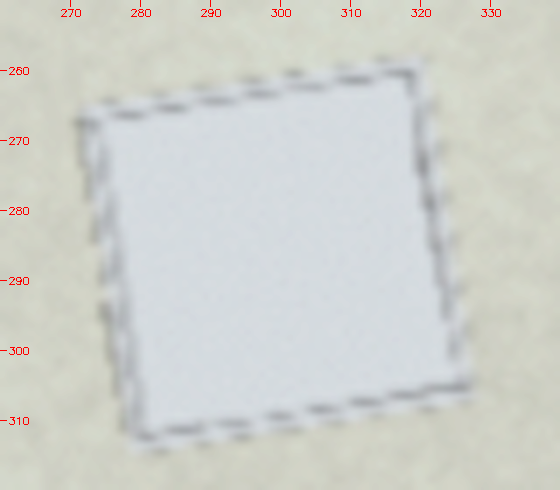

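View pics/c6.png

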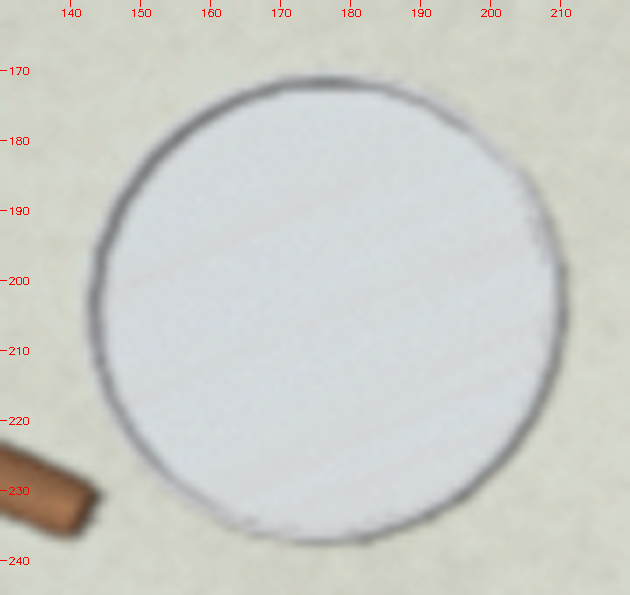

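Run:
```python
from h import *
from scipy.optimize import least_squares
s=load('top0')
def poly(name,pts,z):
    P=np.array([ray(s,p,z)[:2] for p in pts]); c=P.mean(0)
    e=np.roll(P,-1,0)-P; print(name,np.round(c,1),'sides',np.round(np.linalg.norm(e,axis=1),1),'ang',np.round(np.degrees(np.arctan2(e[:,1],e[:,0])),1))
poly('strip',[(128.5,266),(138.5,268),(131,302),(121,300)],6)
poly('square',[(468,279.5),(486.5,291),(475,309),(456,297)],6)
poly('roundbase',[(206,292.5),(216,283),(226,292.5),(216,302.5)],6)
poly('rtray',[(142.5,204),(176.5,169.5),(211,204),(176.5,238.5)],15)
poly('sqtray',[(271,266),(320,258.5),(327,305.5),(279,313.5)],15)
poly('ltray',[(398,190),(424,178.5),(448,227),(422,239)],15)
poly('jar lid',[(514.5,247),(530,231),(545.5,247),(530,262.5)],75)
a=np.radians(12)
obs=np.array([(320,130),(293,134.5),(312,239.5),(341,233)])
def model(p):
    x,y,t,W=p; R=np.array([[np.cos(t),-np.sin(t)],[np.sin(t),np.cos(t)]])
    out=[]
    for u,v in [(100,-W),(100,W),(-100,W),(-100,-W)]:
        lx=u*np.cos(a)-17*np.sin(a); z=34+u*np.sin(a)+17*np.cos(a)
        q=R@[lx,v]+[x,y]; out.append([q[0],q[1],z])
    return np.array(out)
for _ in [0]:
    f=least_squares(lambda p:(proj(s,model(p))-obs).ravel(),[600,0,0,28]); print(f.x,np.degrees(f.x[2]),f.fun.round(1))
    x,y,t,W=f.x
    for u in (-80,-30,-20,0,20):
        lx=u*np.cos(a); z=34+u*np.sin(a)
        for h in (6,56):
            X=lx-h*np.sin(a); P=[x+X*np.cos(t),y+X*np.sin(t),z+h*np.cos(a)]; print(u,h,np.round(P,1),proj(s,P).round(1))
for n,p in [('strip',(118.5,284)),('round',(209.5,293)),('sq',(479,294))]: print(n,ray(s,p,56).round(1))
```

```text
strip [422.2 346.8] sides [20.2 67.7 20.  67.7] ang [-99.7 171.2  80.4  -8.7]
square [ 420.9 -328.9] sides [42.9 42.8 44.1 42.6] ang [-120.5  147.4   59.2  -34.2]
roundbase [409.9 176.8] sides [26.8 27.4 27.4 28. ] ang [ -44.3 -131.3  137.    47.3]
rtray [582.8 261.6] sides [95.5 98.9 95.6 97.4] ang [ -41.4 -133.1  137.7   46.8]
sqtray [427.9  13.1] sides [97.6 93.  94.9 94. ] ang [ -79.7 -169.9  100.9   11.7]
ltray [ 588.4 -229.2] sides [ 57.9 108.5  57.8 109. ] ang [ -64.3 -153.2  116.3   26.8]
jar lid [ 512.5 -419.9] sides [43.  41.3 42.2 40.5] ang [ -43.7 -135.4  135.3   45.7]
[ 6.26560345e+02 -1.44136563e+01  2.24825233e-01  2.76258252e+01] 12.881536961863468 [ 0.9  0.7 -0.5  1.5  0.4 -1.6 -0.9 -0.6]
-80 6 [549.1 -32.1  23.2] [[324.1 224.7]]
-80 56 [538.9 -34.5  72.1] [[325.5 227. ]]
-30 6 [596.7 -21.2  33.6] [[319.3 199.8]]
-30 56 [586.6 -23.6  82.5] [[320.5 200.9]]
-20 6 [606.3 -19.1  35.7] [[318.3 194.7]]
-20 56 [596.1 -21.4  84.6] [[319.5 195.7]]
0 6 [625.3 -14.7  39.9] [[316.4 184.7]]
0 56 [615.2 -17.   88.8] [[317.5 185.1]]
20 6 [644.4 -10.3  44. ] [[314.4 174.6]]
20 56 [634.3 -12.6  92.9] [[315.4 174.5]]
strip [421.7 350.7  56. ]
round [409.6 179.8  56. ]
sq [ 421.7 -329.    56. ]
```

Run:
```python
from h import *
lab('side0',210,220,340,290,6,'s1'); lab('side0',260,320,370,470,4,'s2')
```

```text
(no output)
```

View pics/s1.png

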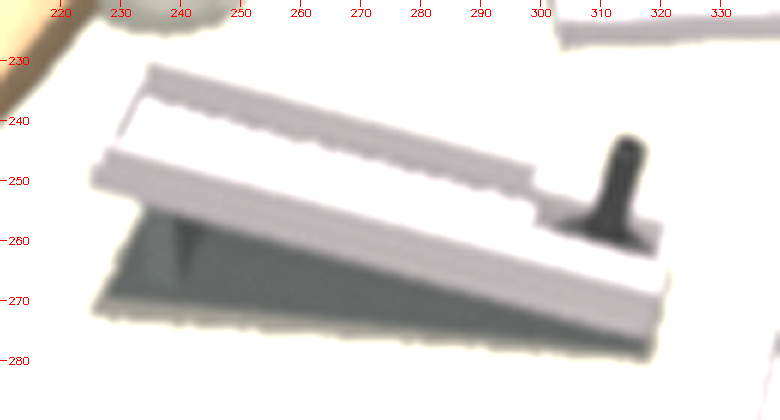

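```bash
cat >> h.py <<'E'
def go(x,y,z,jaw=None):
    "grasp-point target (world mm), jaw-axis angle deg -> tool shift"
    from scipy.spatial.transform import Rotation as Ro
    S=r.sense(); w=S['orientation']; R=Ro.from_quat([w[1],w[2],w[3],w[0]]).as_matrix()
    d=R.T@(np.array([x,y,z])-(S['ee_pos']+155*R[:,2]))
    cur=np.degrees(np.arctan2(R[1,1],R[0,1])); t=0
    if jaw is not None:
        t=-np.radians((jaw-cur+90)%180-90)
    print('t%.2f grasp'%S['t'],(S['ee_pos']+155*R[:,2]).round(1),'jaw%.1f'%cur,'z',R[:,2].round(3),'w',round(S['gripper_width'],1),'F',S['wrist_force'].round(1),'| shift',d.round(1),'turn %.3f'%t)
E
python3 - <<'E'
from h import *
s=load('side0')
for P in [(538.9,-34.5,72.1),(549.1,-32.1,23.2),(422,349,56),(410,178.5,56),(421.3,-329,56),(582.8,261.6,4)]: print(P,proj(s,P).round(1))
go(480,-150,210,102.9)
E
```

```text
(538.9, -34.5, 72.1) [[316.2 243.8]]
(549.1, -32.1, 23.2) [[310.9 261.4]]
(422, 349, 56) [[298.  419.8]]
(410, 178.5, 56) [[343.  336.9]]
(421.3, -329, 56) [[398.7 196.9]]
(582.8, 261.6, 4) [[231.3 363.3]]
t0.15 grasp [ 210.4 -534.7  249. ] jaw-68.5 z [-0.     0.001 -1.   ] w 85.5 F [-0.1 -0.4  0.2] | shift [ 391.7 -259.3   39.4] turn 0.150
```

View pics/s2.png

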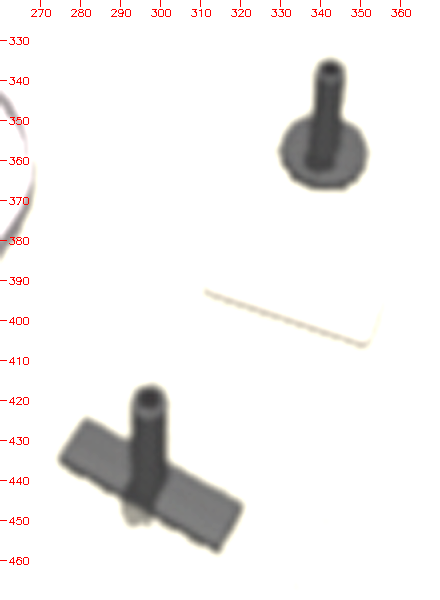

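The side-view projections agree with the top-view measurements within 1.5 px, so I'm moving.

{"fn": "step_arm", "kwargs": {
  "moves": [40, -26, 4, 0.02, 1, 90, -58, 9, 0.05, 1, 145, -95, 14, 0.08, 1, 195, -130, 20, 0.11, 1, 245, -162, 25, 0.15, 1, 290, -192, 30, 0.15, 1, 330, -218, 33, 0.15, 1, 365, -240, 37, 0.15, 1, 385, -255, 39, 0.15, 1, 392, -259, 39, 0.15, 1]
}}

```text
t: 1.4
ee_pos: [480.8, -149.0, 365.0]
orientation: [-0.001, 0.994, 0.113, -0.0]
wrist_force: [0.1, -0.7, 0.2]
gripper_width: 85.5
```

```bash
python3 -c "
from h import *
go(410,178,120,102.9)"
```

```text
t1.40 grasp [ 480.6 -148.8  210. ] jaw-77.0 z [-0.001  0.002 -1.   ] w 85.5 F [ 0.1 -0.7  0.2] | shift [   4.8 -334.1   90.7] turn 0.002
```

{"fn": "step_arm", "kwargs": {
  "moves": [0, -30, 5, 0, 1, 1, -75, 15, 0, 1, 2, -125, 25, 0, 1, 3, -175, 40, 0, 1, 4, -225, 55, 0, 1, 5, -265, 65, 0, 1, 5, -300, 75, 0, 1, 5, -325, 85, 0, 1, 5, -334, 91, 0, 1, 5, -334, 91, 0, 1]
}}

```text
t: 2.65
ee_pos: [410.4, 177.3, 274.4]
orientation: [-0.001, 0.994, 0.113, -0.001]
wrist_force: [0.1, 0.5, -0.0]
gripper_width: 85.3
```

```bash
python3 -c "
from h import *
go(410,178,36,102.9); snap('wrist','w1')"
```

```text
t2.65 grasp [410.1 177.5 119.4] jaw-77.0 z [-0.002  0.001 -1.   ] w 85.3 F [ 0.1  0.5 -0. ] | shift [ 0.1 -0.4 83.4] turn 0.002
```

View pics/w1.png

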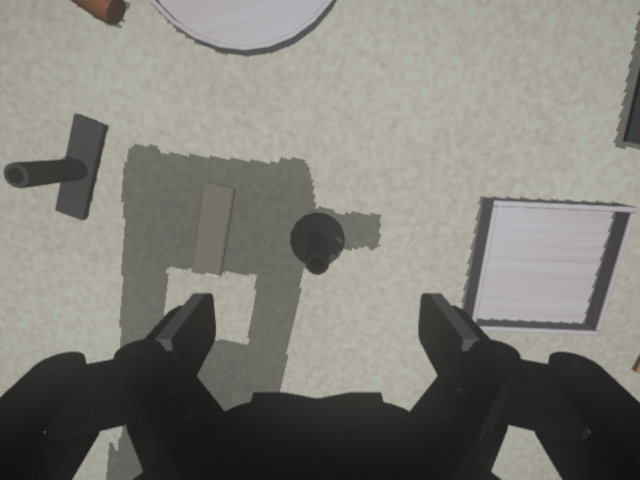

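The sleeve is centred between the pads at (317,263). Now descending and gripping.

{"fn": "step_arm", "kwargs": {
  "force": 40,
  "moves": [0, 0, 20, 0, 1, 0, 0, 45, 0, 1, 0, 0, 65, 0, 1, 0, 0, 78, 0, 1, 0, 0, 83, 0, 1, 0, 0, 83, 0, 0.5, 0, 0, 83, 0, 0, 0, 0, 83, 0, 0, 0, 0, 83, 0, 0, 0, 0, 83, 0, 0]
}}

```text
t: 3.95
ee_pos: [410.8, 177.2, 192.1]
orientation: [-0.001, 0.994, 0.113, -0.0]
wrist_force: [-0.5, 0.1, 5.2]
gripper_width: 12.9
```

```bash
python3 -c "
from h import *
go(553.5,255,110,102.9);go(409.6,177.5,110)"
```

```text
t3.95 grasp [410.7 177.5  37.1] jaw-77.0 z [-0.001  0.002 -1.   ] w 12.9 F [-0.5  0.1  5.2] | shift [156.6 -43.5 -72.8] turn 0.002
t3.95 grasp [410.7 177.5  37.1] jaw-77.0 z [-0.001  0.002 -1.   ] w 12.9 F [-0.5  0.1  5.2] | shift [ -1.1  -0.4 -72.9] turn 0.000
```

{"fn": "step_arm", "kwargs": {
  "moves": [0, 0, -15, 0, 0, 0, 0, -40, 0, 0, 0, 0, -65, 0, 0, 20, -6, -73, 0, 0, 50, -14, -73, 0, 0, 85, -24, -73, 0, 0, 120, -33, -73, 0, 0, 145, -40, -73, 0, 0, 156, -43, -73, 0, 0, 157, -43, -73, 0, 0]
}}

```text
t: 5.2
ee_pos: [554.1, 254.4, 265.4]
orientation: [-0.001, 0.994, 0.113, -0.0]
wrist_force: [-0.3, -0.7, -0.9]
gripper_width: 12.7
```

```bash
python3 -c "
from h import *
go(553.5,255,41.5,102.9); snap('side','s3'); lab('s3',150,220,400,420,3,'s3c',20)"
```

```text
t5.20 grasp [553.9 254.6 110.4] jaw-77.0 z [-0.001  0.001 -1.   ] w 12.7 F [-0.3 -0.7 -0.9] | shift [-0.3 -0.4 68.9] turn 0.002
```

View pics/s3c.png

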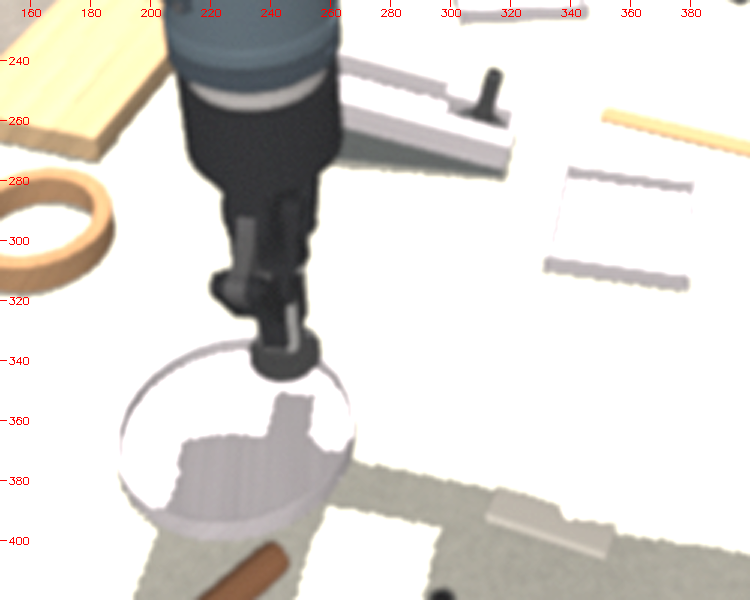

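The fastener is held upright above the tray, with its base at (245,358). I'm lowering it and releasing with a partial opening.

{"fn": "step_arm", "kwargs": {
  "moves": [0, 0, 20, 0, 0, 0, 0, 42, 0, 0, 0, 0, 58, 0, 0, 0, 0, 66, 0, 0, 0, 0, 69, 0, 0, 0, 0, 69, 0, 0, 0, 0, 69, 0, 0.2, 0, 0, 69, 0, 0.4, 0, 0, 69, 0, 0.4, 0, 0, 60, 0, 0.4]
}}

```text
t: 6.5
ee_pos: [553.2, 254.1, 204.8]
orientation: [-0.001, 0.994, 0.113, -0.001]
wrist_force: [-0.1, -0.6, 0.1]
gripper_width: 34.3
```

```bash
python3 -c "
from h import *
go(553.5,255,150,102.9); go(542,-34,130,102.9)"
```

```text
t6.50 grasp [552.8 254.3  49.8] jaw-77.0 z [-0.003  0.001 -1.   ] w 34.3 F [-0.1 -0.6  0.1] | shift [   0.6   -0.7 -100.2] turn 0.002
t6.50 grasp [552.8 254.3  49.8] jaw-77.0 z [-0.003  0.001 -1.   ] w 34.3 F [-0.1 -0.6  0.1] | shift [-75.6 278.3 -80.4] turn 0.002
```

{"fn": "step_arm", "kwargs": {
  "moves": [0, 0, -30, 0, 0.4, 0, 0, -65, 0, 0.5, 0, 0, -90, 0, 0.8, -10, 35, -90, 0, 1, -25, 85, -90, 0, 1, -40, 140, -90, 0, 1, -55, 195, -90, 0, 1, -67, 245, -85, 0, 1, -75, 272, -80, 0, 1, -76, 278, -80, 0, 1]
}}

```text
t: 7.75
ee_pos: [541.9, -35.6, 284.9]
orientation: [-0.001, 0.994, 0.112, -0.001]
wrist_force: [0.3, -0.4, 0.7]
gripper_width: 85.4
```

```bash
python3 -c "
from h import *
go(542,-34,59.5,102.9); snap('wrist','w2'); snap('top','t2');lab('t2',130,150,350,260,3,'t2c'); s=load('w2'); print(proj(s,[(538.9,-34.5,72.1)]))"
```

```text
t7.75 grasp [541.4 -35.5 129.9] jaw-77.2 z [-0.003  0.001 -1.   ] w 85.4 F [ 0.3 -0.4  0.7] | shift [ 1.  -1.2 70.4] turn -0.001
[[316.98107596 273.45199261]]
```

View pics/w2.png

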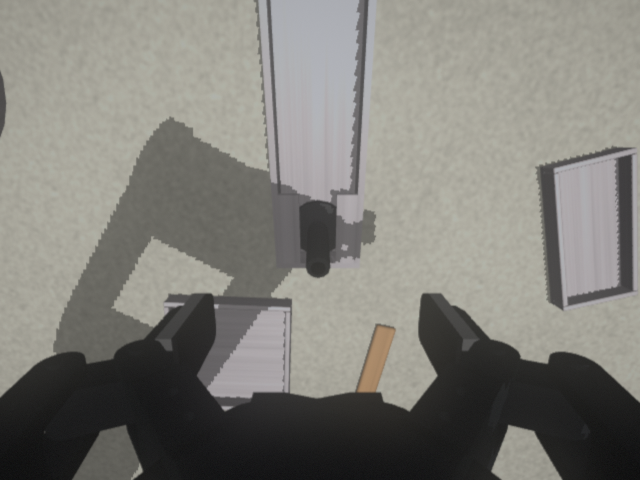

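View pics/t2c.png

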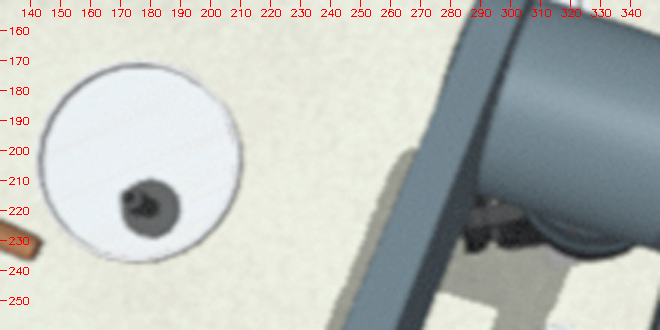

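The first round stands in its tray. The jammed sleeve is centred at (317,268) and sits about 2 mm further up the chute than predicted. Now I'll grip it.

{"fn": "step_arm", "kwargs": {
  "moves": [1, 0, 15, 0, 1, 2, -1, 35, 0, 1, 3, -1, 55, 0, 1, 3, -1, 66, 0, 0.8, 3, -1, 70, 0, 0.5, 3, -1, 70, 0, 0.2, 3, -1, 70, 0, 0, 3, -1, 70, 0, 0, 3, -1, 70, 0, 0, 3, -1, 70, 0, 0]
}}

```text
t: 9.1
ee_pos: [545.1, -32.5, 215.9]
orientation: [-0.0, 0.994, 0.113, -0.0]
wrist_force: [-0.3, 1.0, 6.3]
gripper_width: 12.6
```

```bash
python3 -c "
from h import *
go(542,-34,59.5,102.9); snap('side','s4');lab('s4',200,180,360,290,4,'s4c')"
```

```text
t9.10 grasp [544.9 -32.4  60.9] jaw-77.1 z [-0.001  0.001 -1.   ] w 12.6 F [-0.3  1.   6.3] | shift [-3.2  0.9  1.4] turn 0.001
```

View pics/s4c.png

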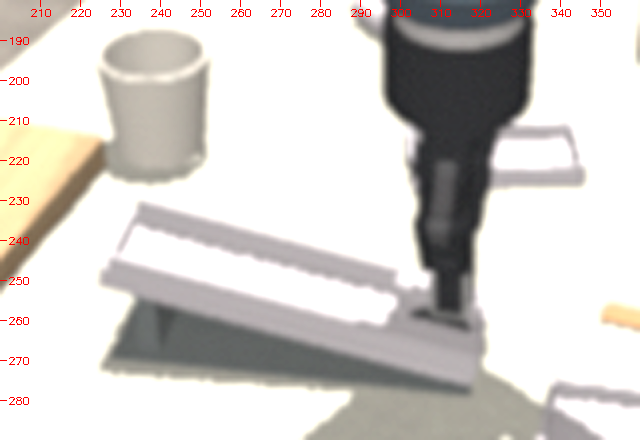

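{"fn": "step_arm", "kwargs": {
  "moves": [2, 0, -1, 0, 0, 8, 0, -2.5, 0, 0, 15, 0, -4, 0, 0, 22, 0, -5.5, 0, 0, 29, 0, -7, 0, 0, 36, 0, -8.5, 0, 0, 43, 0, -10, 0, 0, 50, 0, -11.5, 0, 0, 57, 0, -13, 0, 0, 61, 0, -14, 0, 0]
}}

```text
t: 10.4
ee_pos: [605.0, -18.8, 230.0]
orientation: [-0.0, 0.994, 0.113, -0.0]
wrist_force: [0.3, 0.4, -0.8]
gripper_width: 12.7
```

```bash
python3 -c "
from h import *
go(542,-34,59.5,102.9); snap('side','s5');lab('s5',200,180,360,290,4,'s5c')"
```

```text
t10.40 grasp [604.9 -18.7  75. ] jaw-77.0 z [-0.001  0.001 -1.   ] w 12.7 F [ 0.3  0.4 -0.8] | shift [-64.8   0.8  15.6] turn 0.001
```

View pics/s5c.png

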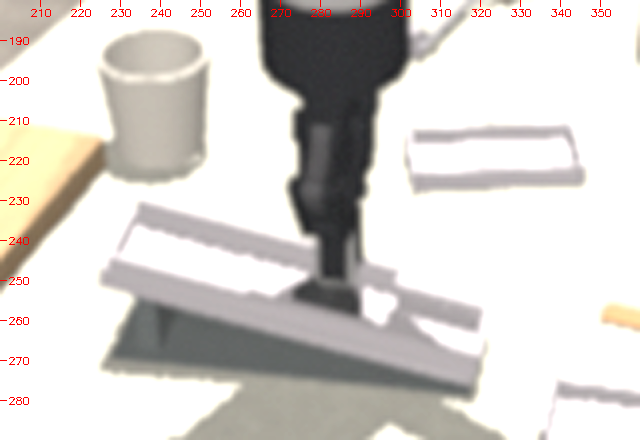

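The part is well clear of the lips: its base is at about (282,253) and the lips end near x=298. Now I'll lift it.

{"fn": "step_arm", "kwargs": {
  "moves": [0, 0, -4, 0, 0, 0, 0, -10, 0, 0, 0, 0, -20, 0, 0, 0, 0, -32, 0, 0, 0, 0, -44, 0, 0, 0, 0, -55, 0, 0, 0, 0, -62, 0, 0, 0, 0, -67, 0, 0, 0, 0, -70, 0, 0, 0, 0, -70, 0, 0]
}}

```text
t: 11.7
ee_pos: [605.3, -18.8, 300.2]
orientation: [-0.0, 0.994, 0.113, -0.0]
wrist_force: [-1.0, 0.5, -1.0]
gripper_width: 12.2
```

```bash
python3 -c "
from h import *
go(611,268.3,125,102.9); snap('side','s6');lab('s6',200,150,360,270,4,'s6c');s=load('t2')
P=[ray(s,p,10)[:2] for p in [(170,218.5),(189.5,218.5),(180,209),(180,229)]];print(np.mean(P,0))"
```

```text
t11.70 grasp [605.3 -18.7 145.2] jaw-77.0 z [-0.     0.001 -1.   ] w 12.2 F [-1.   0.5 -1. ] | shift [  69.9 -278.4   20.3] turn 0.001
[553.92257873 254.87703498]
```

View pics/s6c.png

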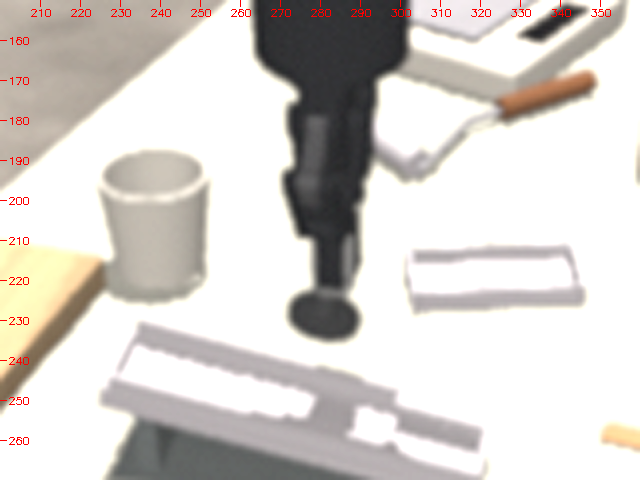

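```bash
python3 -c "
from h import *
go(602.5,266,110,102.9)"
```

```text
t11.75 grasp [605.1 -18.7 144.9] jaw-77.1 z [-0.001  0.001 -1.   ] w 12.6 F [ 0.1 -0.5 -0.7] | shift [  61.2 -278.    35.1] turn 0.001
```

{"fn": "step_arm", "kwargs": {
  "moves": [5, -20, 0, 0, 0, 15, -65, 0, 0, 0, 26, -115, 0, 0, 0, 36, -165, 0, 0, 0, 46, -210, 0, 0, 0, 54, -245, 5, 0, 0, 59, -268, 15, 0, 0, 61, -276, 26, 0, 0, 61, -278, 35, 0, 0, 61, -278, 35, 0, 0]
}}

```text
t: 13.0
ee_pos: [602.1, 264.7, 263.5]
orientation: [-0.0, 0.994, 0.112, -0.002]
wrist_force: [0.2, -0.7, -1.7]
gripper_width: 12.6
```

```bash
python3 -c "
from h import *
go(602.5,266,52.5,102.9)"
```

```text
t13.00 grasp [601.6 264.7 108.5] jaw-77.1 z [-0.003 -0.    -1.   ] w 12.6 F [ 0.2 -0.7 -1.7] | shift [ 1.4 -1.1 56. ] turn -0.000
```

{"fn": "step_arm", "kwargs": {
  "moves": [0, 0, 18, 0, 0, 1, -1, 35, 0, 0, 1, -1, 47, 0, 0, 1, -1, 53, 0, 0, 1, -1, 56, 0, 0, 1, -1, 57, 0, 0, 1, -1, 57, 0, 0, 1, -1, 57, 0, 0.22, 1, -1, 57, 0, 0.35, 1, -1, 57, 0, 0.35]
}}

```text
t: 14.25
ee_pos: [602.7, 265.9, 206.8]
orientation: [-0.0, 0.994, 0.112, -0.001]
wrist_force: [0.5, 0.4, 0.0]
gripper_width: 29.9
```

```bash
python3 -c "
from h import *
go(602.5,266,130,102.9); snap('side','s7');lab('s7',160,220,330,420,3,'s7c')"
```

```text
t14.25 grasp [602.3 265.9  51.8] jaw-77.1 z [-0.003 -0.    -1.   ] w 29.9 F [0.5 0.4 0. ] | shift [ -0.   -0.1 -78.2] turn -0.000
```

View pics/s7c.png

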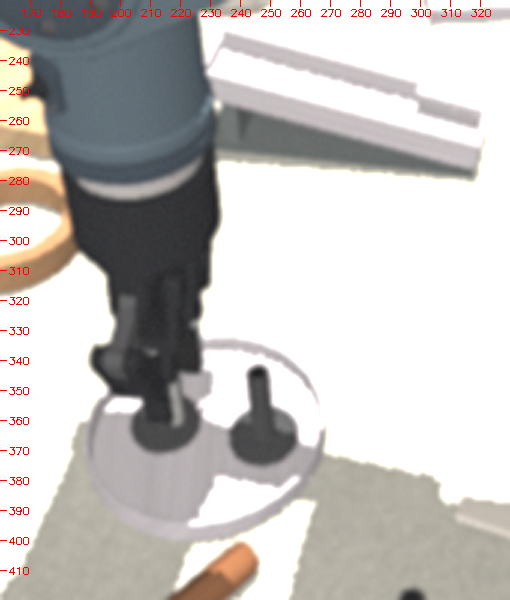

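{"fn": "step_arm", "kwargs": {
  "moves": [0, 0, -15, 0, 0.35, 0, 0, -45, 0, 0.35, 0, 0, -75, 0, 0.35, 0, 10, -90, 0, 0.5, -10, 40, -95, 0, 0.8, -25, 85, -95, 0, 1, -40, 135, -95, 0, 1, -55, 185, -95, 0, 1, -68, 230, -95, 0, 1, -75, 255, -95, 0, 1]
}}

```text
t: 15.55
ee_pos: [586.3, -2.4, 302.0]
orientation: [0.0, 0.994, 0.111, -0.002]
wrist_force: [0.7, 0.4, 0.5]
gripper_width: 85.2
```

```bash
python3 -c "
from h import *
go(421.3,-329,125,102.9); snap('side','s8');lab('s8',160,320,330,420,4,'s8c')"
```

```text
t15.55 grasp [585.8  -2.5 147. ] jaw-77.3 z [-0.003 -0.001 -1.   ] w 85.2 F [0.7 0.4 0.5] | shift [-232.4  282.2   22.7] turn -0.003
```

View pics/s8c.png

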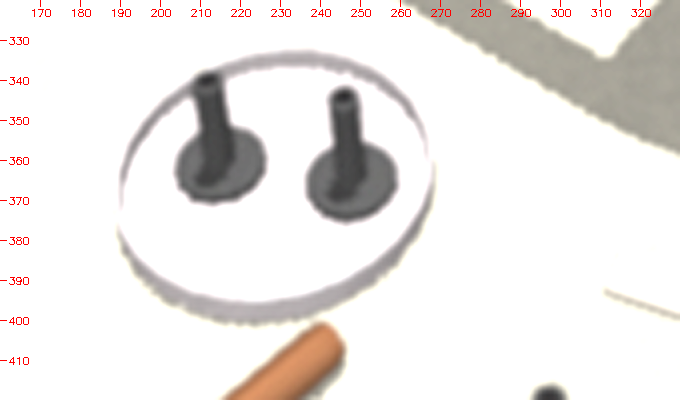

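Both rounds stand upright in the round tray. Next is the square one.

{"fn": "step_arm", "kwargs": {
  "moves": [-15, 20, 0, 0, 1, -45, 55, 2, 0, 1, -80, 95, 5, 0, 1, -115, 140, 10, 0, 1, -150, 182, 14, 0, 1, -182, 220, 18, 0, 1, -210, 255, 21, 0, 1, -226, 275, 23, 0, 1, -232, 282, 23, 0, 1, -232, 282, 23, 0, 1]
}}

```text
t: 16.85
ee_pos: [421.8, -330.5, 280.2]
orientation: [0.001, 0.994, 0.11, -0.002]
wrist_force: [-0.7, 0.2, -0.6]
gripper_width: 85.5
```

```bash
python3 -c "
from h import *
go(421.3,-329,36,102.9); s=snap('wrist','w3'); print(proj(s,[(421.3,-329,56)]))"
```

```text
t16.85 grasp [ 421.4 -330.8  125.2] jaw-77.4 z [-0.003 -0.002 -1.   ] w 85.5 F [-0.7  0.2 -0.6] | shift [ 0.6 -1.9 89.2] turn -0.005
[[316.29482386 262.41561314]]
```

View pics/w3.png

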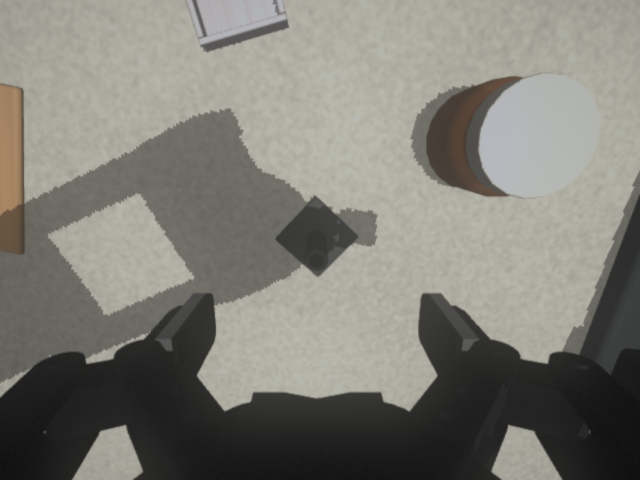

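The sleeve top at (317,260) matches the prediction, and the jar is clear of the fingers.

{"fn": "step_arm", "kwargs": {
  "moves": [0, -1, 22, 0, 1, 0, -1, 48, 0, 1, 0, -1, 70, 0, 1, 0, -1, 83, 0, 1, 0, -1, 88, 0, 0.8, 0, -1, 88, 0, 0.5, 0, -1, 88, 0, 0, 0, -1, 88, 0, 0, 0, -1, 88, 0, 0, 0, -1, 88, 0, 0]
}}

```text
t: 18.15
ee_pos: [421.9, -329.5, 192.9]
orientation: [0.001, 0.994, 0.11, -0.001]
wrist_force: [-0.7, -0.6, 6.2]
gripper_width: 13.1
```

```bash
python3 -c "
from h import *
go(427.9,13.1,110,102.9)"
```

```text
t18.15 grasp [ 421.5 -329.9   37.9] jaw-77.3 z [-0.002 -0.003 -1.   ] w 13.1 F [-0.7 -0.6  6.2] | shift [  81.3 -333.   -73. ] turn -0.004
```

{"fn": "step_arm", "kwargs": {
  "moves": [0, 0, -20, 0, 0, 0, -2, -50, 0, 0, 8, -33, -70, -0.05, 0, 20, -80, -73, -0.18, 0, 32, -130, -73, -0.31, 0, 44, -180, -73, -0.44, 0, 56, -230, -73, -0.56, 0, 68, -280, -73, -0.66, 0, 77, -318, -73, -0.74, 0, 81, -333, -73, -0.745, 0]
}}

```text
t: 19.4
ee_pos: [427.4, 15.1, 264.8]
orientation: [0.0, 0.885, 0.466, -0.002]
wrist_force: [0.7, -0.7, -1.3]
gripper_width: 13.0
```

```bash
python3 -c "
from h import *
go(427.9,13.1,42.5)"
```

```text
t19.40 grasp [427.   14.8 109.8] jaw-34.5 z [-0.003 -0.002 -1.   ] w 13.0 F [ 0.7 -0.7 -1.3] | shift [-0.6  1.8 67.3] turn 0.000
```

{"fn": "step_arm", "kwargs": {
  "moves": [0, 1, 20, 0, 0, 0, 1, 42, 0, 0, 0, 1, 58, 0, 0, 0, 1, 65, 0, 0, 0, 1, 68, 0, 0, 0, 1, 68, 0, 0, 0, 1, 68, 0, 0.2, 0, 1, 68, 0, 0.4, 0, 1, 55, 0, 0.4, 0, 1, 35, 0, 0.4]
}}

```text
t: 20.65
ee_pos: [427.9, 14.6, 230.5]
orientation: [0.0, 0.885, 0.466, -0.002]
wrist_force: [1.1, 0.4, -0.1]
gripper_width: 34.3
```

```bash
python3 -c "
from h import *
go(422,349,130,102.9)"
```

```text
t20.65 grasp [427.4  14.2  75.5] jaw-34.5 z [-0.004 -0.002 -1.   ] w 34.3 F [ 1.1  0.4 -0.1] | shift [ 272.7 -194.1  -55.2] turn 0.744
```

{"fn": "step_arm", "kwargs": {
  "moves": [0, 0, -30, 0, 0.5, 15, -11, -52, 0, 0.8, 50, -36, -55, 0, 1, 95, -68, -55, 0, 1, 140, -100, -55, 0, 1, 185, -132, -55, 0, 1, 225, -160, -55, 0, 1, 255, -182, -55, 0, 1, 270, -192, -55, 0, 1, 273, -194, -55, 0, 1]
}}

```text
t: 21.9
ee_pos: [422.7, 350.0, 285.2]
orientation: [0.0, 0.885, 0.466, -0.002]
wrist_force: [1.5, 0.0, -0.3]
gripper_width: 85.4
```

```bash
python3 -c "
from h import *
go(422,349,37); s=snap('wrist','w4'); print(proj(s,[(422,349,56)])); snap('top','t4'); lab('t4',240,230,350,330,6,'t4c')"
```

```text
t21.90 grasp [422.2 349.6 130.2] jaw-34.4 z [-0.003 -0.002 -1.   ] w 85.4 F [ 1.5  0.  -0.3] | shift [-0.3  0.3 93.2] turn 0.000
[[318.08600574 262.50316124]]
```

View pics/w4.png

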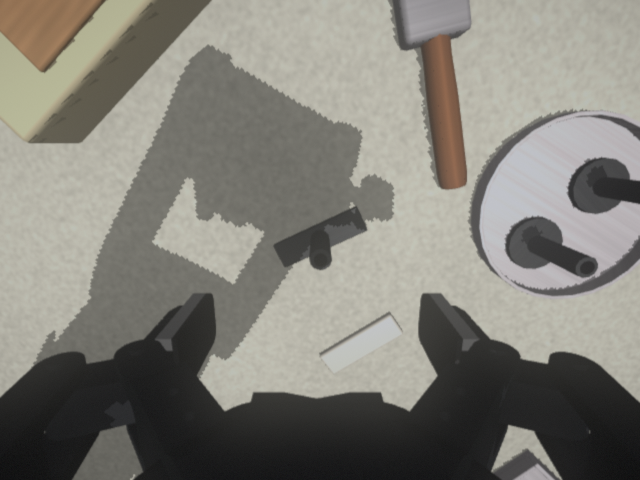

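View pics/t4c.png

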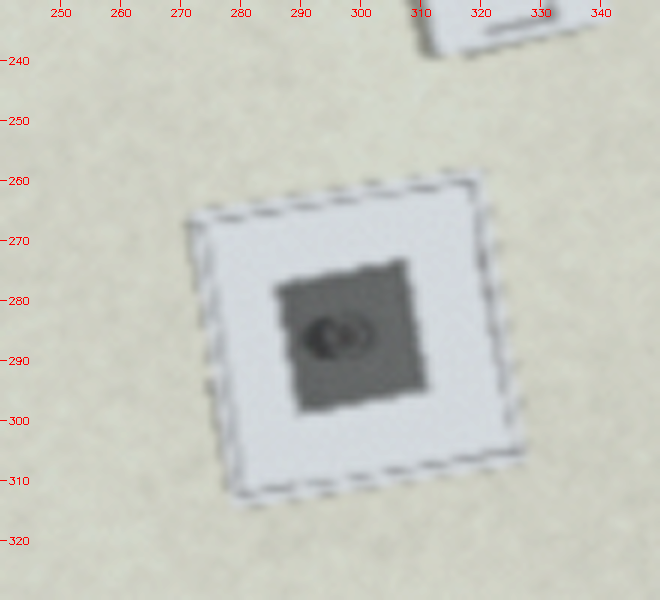

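The square stands aligned in its tray. The strip sleeve at (320,260) sits between the pads, so I'm gripping it.

{"fn": "step_arm", "kwargs": {
  "moves": [0, 0, 22, 0, 1, 0, -1, 50, 0, 1, 0, -1, 73, 0, 1, 0, -1, 87, 0, 1, 0, -1, 92, 0, 0.8, 0, -1, 92, 0, 0.5, 0, -1, 92, 0, 0, 0, -1, 92, 0, 0, 0, -1, 92, 0, 0, 0, -1, 92, 0, 0]
}}

```text
t: 23.25
ee_pos: [422.1, 349.6, 193.7]
orientation: [0.0, 0.885, 0.466, -0.002]
wrist_force: [-1.1, -0.3, 5.6]
gripper_width: 12.7
```

```bash
python3 -c "
from h import *
go(520,60,140,1.1);go(588.4,-229.2,140,1.1)"
```

```text
t23.25 grasp [421.7 349.2  38.7] jaw-34.5 z [-0.003 -0.002 -1.   ] w 12.7 F [-1.1 -0.3  5.6] | shift [-183.1  244.7 -100.9] turn -0.621
t23.25 grasp [421.7 349.2  38.7] jaw-34.5 z [-0.003 -0.002 -1.   ] w 12.7 F [-1.1 -0.3  5.6] | shift [-382.7  464.8 -100.6] turn -0.621
```

{"fn": "step_arm", "kwargs": {
  "moves": [0, 0, -20, 0, 0, 0, 0, -50, 0, 0, 0, 0, -80, 0, 0, -10, 14, -98, 0, 0, -35, 47, -101, -0.05, 0, -68, 91, -101, -0.12, 0, -102, 136, -101, -0.2, 0, -136, 181, -101, -0.28, 0, -165, 220, -101, -0.36, 0, -183, 245, -101, -0.42, 0]
}}

```text
t: 24.5
ee_pos: [520.8, 57.0, 294.6]
orientation: [-0.0, 0.768, 0.64, -0.002]
wrist_force: [-0.2, 0.0, 0.4]
gripper_width: 12.8
```

```bash
python3 -c "
from h import *
go(588.4,-229.2,120,1.1)"
```

```text
t24.50 grasp [520.3  56.6 139.6] jaw-10.4 z [-0.003 -0.002 -1.   ] w 12.8 F [-0.2  0.   0.4] | shift [-268.7  118.8   20.1] turn -0.201
```

{"fn": "step_arm", "kwargs": {
  "moves": [-20, 9, 0, -0.02, 0, -55, 24, 0, -0.05, 0, -95, 42, 0, -0.08, 0, -140, 62, 0, -0.12, 0, -182, 80, 0, -0.15, 0, -220, 97, 3, -0.18, 0, -248, 110, 10, -0.2, 0, -264, 117, 17, -0.2, 0, -269, 119, 20, -0.2, 0, -269, 119, 20, -0.2, 0]
}}

```text
t: 25.75
ee_pos: [588.7, -228.7, 274.4]
orientation: [-0.001, 0.701, 0.713, -0.002]
wrist_force: [-0.5, 0.6, -1.0]
gripper_width: 13.0
```

```bash
python3 -c "
from h import *
go(588.4,-229.2,43.5,1.1); s=snap('wrist','w5');snap('side','s9'); lab('s9',260,120,390,260,5,'s9c')"
```

```text
t25.75 grasp [ 587.9 -228.9  119.4] jaw1.0 z [-0.005 -0.001 -1.   ] w 13.0 F [-0.5  0.6 -1. ] | shift [-0.2  0.8 75.9] turn -0.001
```

View pics/w5.png

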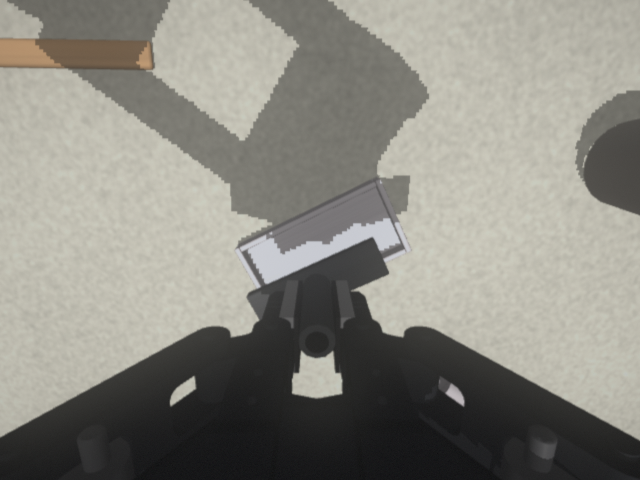

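View pics/s9c.png

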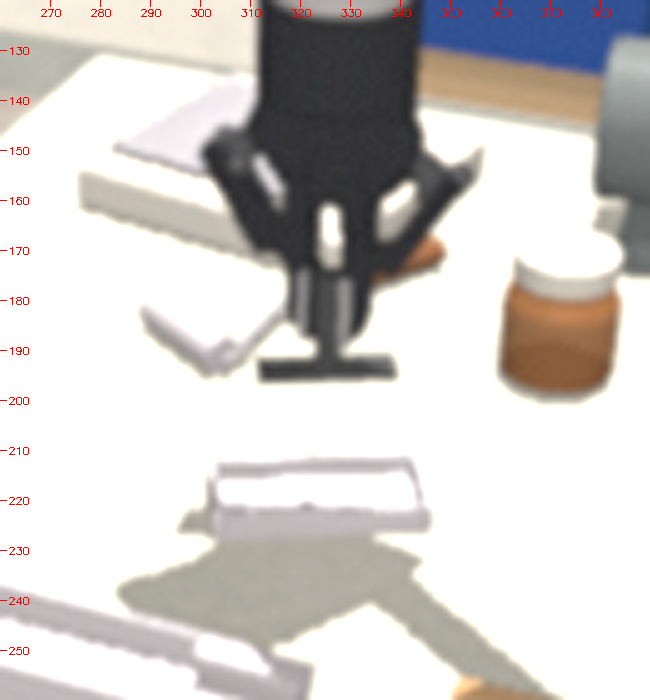

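The strip is parallel to the long tray and above it, so I'm lowering and releasing it.

{"fn": "step_arm", "kwargs": {
  "moves": [0, 0, 22, 0, 0, 0, 0, 46, 0, 0, 0, 0, 63, 0, 0, 0, 0, 72, 0, 0, 0, 0, 76, 0, 0, 0, 0, 76, 0, 0, 0, 0, 76, 0, 0.2, 0, 0, 76, 0, 0.35, 0, 0, 65, 0, 0.35, 0, 0, 40, 0, 0.35]
}}

```text
t: 27.1
ee_pos: [588.4, -228.0, 235.1]
orientation: [-0.002, 0.7, 0.714, -0.002]
wrist_force: [0.4, 0.8, 0.0]
gripper_width: 29.8
```

{"fn": "step_arm", "kwargs": {
  "moves": [0, 0, -30, 0, 0.35, 0, 0, -70, 0, 0.4, 0, 0, -110, 0, 0.5, 30, 0, -135, 0, 0.5, 70, 0, -150, 0, 0.5, 110, -20, -150, 0, 0.5, 150, -40, -150, 0, 0.5, 190, -60, -150, 0, 0.5, 215, -70, -150, 0, 0.5, 220, -70, -150, 0, 0.5]
}}

```text
t: 28.35
ee_pos: [514.5, -7.8, 386.4]
orientation: [-0.001, 0.7, 0.714, -0.002]
wrist_force: [0.8, 0.2, -0.5]
gripper_width: 42.7
```

```bash
python3 -c "
from h import *
go(0,0,0); snap('top','t9');snap('side','s10'); lab('s10',180,150,420,400,3,'s10c',20); lab('t9',380,160,560,310,4,'t9c')"
```

```text
t28.35 grasp [513.9  -8.  231.4] jaw1.2 z [-0.004 -0.001 -1.   ] w 42.7 F [ 0.8  0.2 -0.5] | shift [  19.  -512.6  233.5] turn 0.000
```

View pics/t9.png

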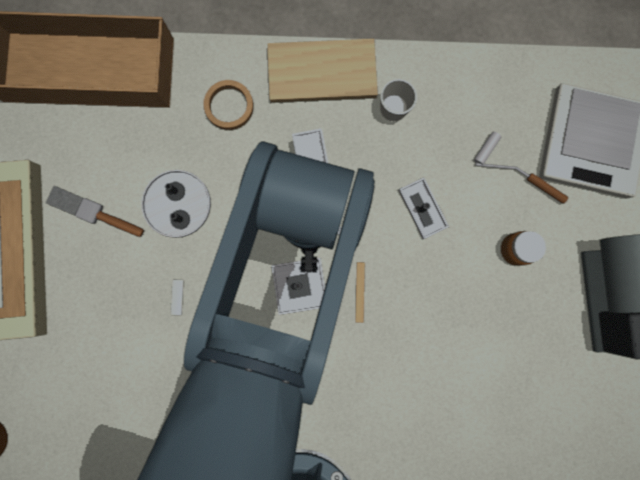

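View pics/s10c.png

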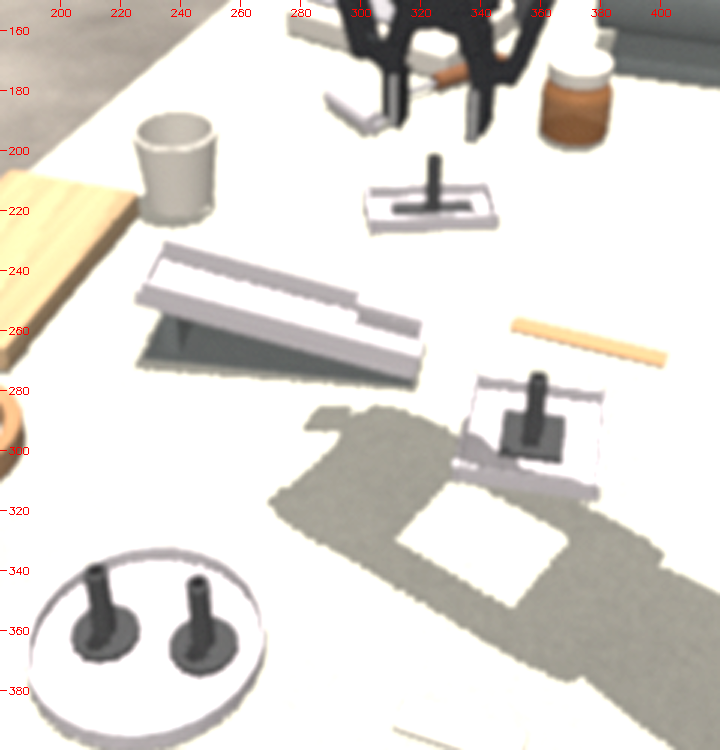

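View pics/t9c.png

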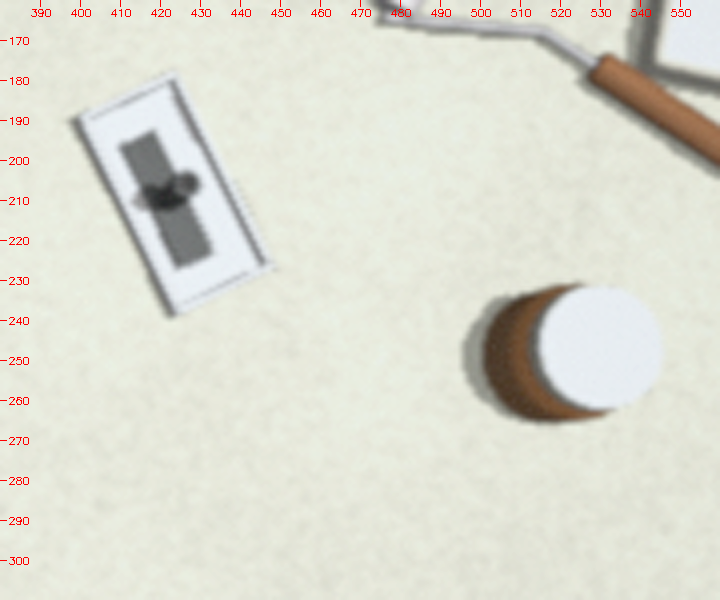

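Every part is upright and flat in its own tray, the jar is unmoved, and the arm is clear of everything. Handing in the job.

```bash
python3 -c "
from rig import r
print(r.finish_job())"
```

```text
the job is handed in; nothing more can be done
None
```

All four fasteners are in their matching trays, and I handed the job in at about 28 s.

- **Loose round:** placed first, in the round tray.
- **Jammed round:** gripped by the sleeve, slid about 61 mm up the chute until it was clear of the lips, then lifted out. I released it still leaning at the tray floor, and it settled upright beside the first.
- **Square:** placed in the square tray, turned to line up with its sides.
- **Strip:** turned about 36° and placed lengthwise in the long tray.

The last top and side pictures show all four upright with bases flat on the tray floors. The jar is still standing where it was, and the gripper is well clear of everything. The wrist force readings at the end of each move stayed under about 7 N. No check failed. The only disagreement was the jammed sleeve, which sat about 2 mm further up the chute than the first measurement gave; I corrected for that before gripping it.

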